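# Stack the ring choke on its chassis post

### The arm

A 6-joint arm with a two-finger parallel gripper is mounted at the origin on the work surface. World frame = base frame: x ahead of the robot, y to its left, z up, the work surface at z = 0. Lengths are in mm, angles in rad, forces in N, time in s.
With the tool pointing down it reaches from about 300 to 850 mm from the base axis. Payload 4.2 kg.
Tool frame: the origin (TCP) lies on the centre line of the jaws, within the pads' length; the fingertips stand 19 mm ahead of it and the grasp point (between the pads) is the TCP; z points along the fingers, y is the line along which they close (so a half turn about z gives the same grasp; the last joint's range is limited). The gripper opens to 91 mm and grips with 3 to 60 N. Pads are 32 mm wide; open, the fingers measure 118 mm over their backs; the gripper's body (76 mm by 178 mm) begins 60 mm behind the grasp point.
Start: joints at [1.301, 0.32, 1.565, -0, 1.257, -0.02], TCP at [142.147, 557.169, 210.876] pointing down, gripper open.
Joint ranges: [-3.11, 3.11], [-0.84, 2.01], [0.21, 2.61], [-1.34, 4.49], [0.05, 2.63], [-2.56, 2.56]. Speed limits (rad/s): [2.57, 2.57, 3.14, 3.14, 3.14, 3.14].

### API

Orientations are given as a unit quaternion [x, y, z, w].
In Python, from cell import * gives the robot as it stands. The module is installed in compiled form; this text tells all that it offers.
- The arm moves only by the tool arm_command, never from a script. Its argument "rows" is a list of rows, each a list of 6 numbers: the shift along the tool's x, y, z in m, then the turn, a rotation vector about the tool's x, y, z in rad. A call has exactly 10 rows; each row shifts and turns the commanded pose from where the row before left it, along the tool's axes as they then stand; what a row does not reach is not made up. A row lasts 1/10 s, in which the tool goes at most 50 mm and 8.59 degrees, less where a joint would pass 70% of its speed; a pose out of reach is approached as far as the arm can. A call is refused whole if a number of a shift passes 0.05 or a number of a turn 0.15, either way. A call with a gripper value outside its range is refused whole. "hand" is the opening, from -1 (shut) to 1 (fully open), set as the call begins (left out, the last holds). The fingers move at their own pace and stop on an object; "newtons" is the grip in N (left out, the last holds). Time passes only in rows, so rows that do not move let the fingers close, or fill a call up. It gives the time, the measured TCP pose, the force, the opening and the grip force at its end, in the units of the state.
- read_state(): the state, without advancing time (a new reading comes with each control period).
- snapshot(name): name is "side" or "top"; returns a dict with "frame" (480x640x3 uint8, red, green, blue), "vfov" (degrees; the focal length in pixels is half the picture's height over the tangent of half this angle, whatever the lens; pixels are square), "cx", "cy" (the principal point, pixels), "dist" ([k1, k2, p1, p2, k3] as OpenCV has them; the pictures are not rectified), "world_from_camera" (4x4, takes a point from camera to world coordinates). Camera axes: x right, y down, z forward; pixel columns grow to the right and rows downward; lengths in mm; the calibration is good to about 2 mm. A picture is of the moment at which its call begins. There is no depth.
- sign_off(): hands the job in; it is judged then, once.
The state is a dict: "clock": time; "qpos": joint angles; "qd": joint speeds; "effort": joint torques, N m; "tcp_pos": TCP position; "ee_rot": TCP orientation; "contact_force": force on the tool from outside, world axes, zero at the start; "moment": the same for the moment, N m; "gripper_width": opening from 0.0 (shut) to 1.0 (fully open); "grasp_force": force on a finger pad.
Only numpy, scipy, OpenCV 4.12 (cv2) and the standard library are available. Lean on these libraries where they do the work, as an engineer would, in place of code of your own. Each camera call takes 0.05 s, during which the arm holds its last target. There are 200 camera calls.

### The job

Mount the ring choke on the stepped post of the open power-supply chassis: thread the thin insulating pad over the post first, then the thick ferrite core, then the flanged clamp collar with its flange down, each fully home and flat on the one below. Lower every ring all the way down the post and let go only when it is seated (the ferrite chips if it is dropped), and leave the jar, the screwdriver and the fan where they are.

Things in the scene. Friction and masses are not known exactly. Their poses are not given: they have to be found in the camera images.
- chassis: Open power-supply chassis, fixed to the table: bare aluminium plate 260 (x) x 200 (y) x 4 mm, origin at the centre of its underside, top face 4 mm above the table; it may be turned. The plate is bare for 70 mm around the post; heat sink, board, capacitors and a 30 mm rim (all under 40 mm high) stand beyond that, on its far (+x) and left (+y) sides.
- post_foot (a point): Foot of the steel post, on its axis at the top face of the plate (45 mm to -x and 20 mm to -y of the chassis's centre); z points up the post. The post is 20 mm in diameter up to 26 mm above the plate, then a cone tapers to 10 mm in diameter at 31 mm, then a stud of 10 mm diameter runs to its tip at 48 mm.
- pad_centre (a point): Centre (half-way up) of the thin ivory insulating pad: a rigid plain ring, 56 mm outside diameter, 23 mm bore, 12 mm thick, about 32 g, lying flat on the blue mat, whose top is 3 mm above the table. z is the ring's axis; either face may be down. Goes on first, flat on the plate: its centre is then 6 mm above post_foot.
- core_centre (a point): Centre (half-way up) of the thick dark-grey ferrite core: a rigid plain ring, 52 mm outside diameter, 23 mm bore, 20 mm high, about 160 g, lying flat on the blue mat. z is the ring's axis; either face may be down. Brittle. Goes on second, on the pad: its centre is then 22 mm above post_foot and its top 32 mm above it.
- collar_centre (a point): Centre (half-way up) of the steel clamp collar, a flange with a hub on top: flange 42 mm in diameter and 4 mm thick at the bottom, hub 22 mm in diameter and 14 mm high above it (18 mm in all), 13 mm bore right through, about 65 g, standing on its flange on the blue mat. z points from the flange to the hub. Easily gripped by the hub. Goes on last, flange down on the core: its centre is then 41 mm above post_foot.
- flask_mid (a point): Bystander: amber glass jar with a steel cap, 54 mm in diameter, 100 mm tall; point on its axis, 50 mm up.
- driver_mid (a point): Bystander: screwdriver lying on the table, 180 mm long, beyond the mat on the robot's right; point near its middle.
- fan_mid (a point): Bystander: black cooling fan standing upright, 80 x 80 mm, 25 mm thick, beyond the mat's far edge; its centre, 40 mm up.
Mind the look-alikes: they are no part of the job. Of the things like the part that bears pad_centre, leave any that is green; of the rest the larger one is meant.

How it is judged (in metres and radians):
On the way, in this order (a step that is already met when the one before it is completed fails the run):
1. the pad is threaded down the post and lies flat on the chassis plate (horizontal distance between pad_centre and post_foot below 0.004 m and z of pad_centre in the frame of post_foot between 0.004 and 0.008 m and angle between the z axis of pad_centre and the z axis of post_foot, either way round below 0.08 rad), for 0.2 s.
2. with the pad home, the ferrite core is threaded down the post and lies flat on the pad (all of step 1 and horizontal distance between core_centre and post_foot below 0.004 m and z of core_centre in the frame of post_foot between 0.02 and 0.024 m and angle between the z axis of core_centre and the z axis of post_foot, either way round below 0.08 rad), for 0.2 s.
3. with both home, the collar is down the stud, flange flat on the core (all of step 2 and horizontal distance between collar_centre and post_foot below 0.004 m and z of collar_centre in the frame of post_foot between 0.039 and 0.043 m and angle between collar_centre's own z axis and vertical below 0.08 rad), for 0.2 s.
At the end, for the whole second after the job is handed in: Pad, core and collar are stacked in this order on the post, flange down: each centred on the post within 4 mm, within 2 mm of its fully home height (6, 22 and 41 mm above the plate for the centres), tilted under 0.08 rad, at rest (all of step 3 and linear speed of each of pad, core, collar below 0.01 m/s); the robot touches nothing.
It fails at once if the pad is dropped down the post (faster than 0.4 m/s while around it) instead of being lowered (horizontal distance between pad_centre and post_foot below 0.01 m and z of pad_centre in the frame of post_foot below 0.054 m and linear speed of pad above 0.4 m/s).
It fails at once if the core is dropped down the post (faster than 0.4 m/s while around it) instead of being lowered (horizontal distance between core_centre and post_foot below 0.01 m and z of core_centre in the frame of post_foot below 0.058 m and linear speed of core above 0.4 m/s).
It fails at once if the collar is dropped down the post (faster than 0.4 m/s while around it) instead of being lowered (horizontal distance between collar_centre and post_foot below 0.01 m and z of collar_centre in the frame of post_foot below 0.057 m and linear speed of collar above 0.4 m/s).
It fails at once if the jar, the screwdriver or the fan is moved by more than 30 mm (distance of any of flask_mid, driver_mid, fan_mid from where it was at the start of the episode above 0.03 m).
It also fails if it takes over 67 s, if anything falls off the work surface, if the arm or the gripper's body presses on something with over 40 N, if the wrist force passes 120 N, or if a joint passes its speed limit or range.

## Working session

There is one attempt and no reset: what is moved stays moved. The work goes in short steps, Python scripts to look and compute and a tool call to move; the robot and the scene stay as the last step left them, time stands still between calls to the robot, and variables do not carry over. Pictures are saved under pics/ and viewed, at most 10 in all, crops included, and the job is handed in when it is done.

Besides the shell and the picture viewer there is one more tool, called after "Call:" by a JSON object that holds its "fn" and its "kwargs". arm_command: Moves the arm, as the interface text tells. Its arguments: {"type":"object","properties":{"rows":{"type":"array","items":{"type":"array","items":{"type":"number"}}},"hand":{"type":"number"},"newtons":{"type":"number"}},"required":["rows"]}

```bash
mkdir -p pics
cat > h.py <<'E'
from cell import *
import numpy as np, cv2
def K(s):
    f=240/np.tan(np.radians(s["vfov"])/2); return np.array([[f,0,s["cx"]],[0,f,s["cy"]],[0,0,1]])
def ray(s,px,z):
    p=cv2.undistortPoints(np.array(px,float).reshape(-1,1,2),K(s),np.array(s["dist"],float)).reshape(-1,2)
    T=np.array(s["world_from_camera"]); d=np.c_[p,np.ones(len(p))]@T[:3,:3].T; o=T[:3,3]
    return o+d*((z-o[2])/d[:,2])[:,None]
def proj(s,P):
    T=np.linalg.inv(np.array(s["world_from_camera"]))
    return cv2.projectPoints(np.array(P,float).reshape(-1,1,3),cv2.Rodrigues(T[:3,:3])[0],T[:3,3],K(s),np.array(s["dist"],float))[0].reshape(-1,2)
def save(n,im): cv2.imwrite("pics/"+n,im[:,:,::-1])
E
python3 - <<'E'
from h import *
for n in("top","side"):
    s=snapshot(n); save(n+"0.png",s["frame"]); print(n,s["vfov"],np.round(s["world_from_camera"],2).tolist())
print(read_state())
E
```

```text
top 55.608554736017645 [[0.01, -0.98, 0.19, 409.67], [-1.0, -0.01, -0.0, -97.84], [0.0, -0.19, -0.98, 860.52], [0.0, 0.0, 0.0, 1.0]]
side 51.05972786764623 [[0.8, -0.3, 0.52, 13.59], [-0.6, -0.43, 0.68, -809.96], [0.02, -0.85, -0.53, 605.53], [0.0, 0.0, 0.0, 1.0]]
{'clock': 0.1, 'qpos': array([ 1.30098041e+00,  3.20239630e-01,  1.56556770e+00, -4.17161418e-05,
        1.25736997e+00, -2.00290216e-02]), 'qd': array([ 0.00058497,  0.00012704, -0.00244721, -0.00023743,  0.00046619,
       -0.00010099]), 'effort': array([ 4.13406324e-04, -4.13334489e+01, -2.32509631e+01,  7.28436559e-02,
        4.20854765e-02, -7.57022553e-05]), 'tcp_pos': array([142.04600246, 556.71016323, 210.09350655]), 'ee_rot': array([ 1.24562577e-01,  9.92211437e-01, -7.86881554e-04, -9.47949650e-05]), 'contact_force': array([-0.42498238,  0.0669166 , -0.85946809]), 'moment': array([ 9.87427150e-05,  3.04975172e-02, -2.96745309e-02]), 'grasp_force': 0.0, 'gripper_width': 1.0019994598585924}
```

View pics/top0.png

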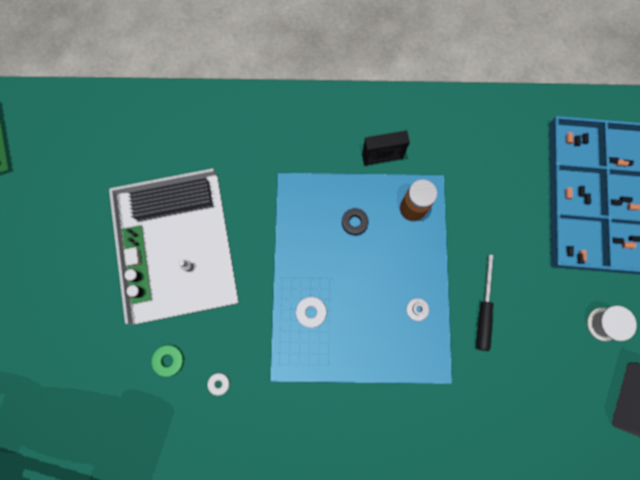

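View pics/side0.png

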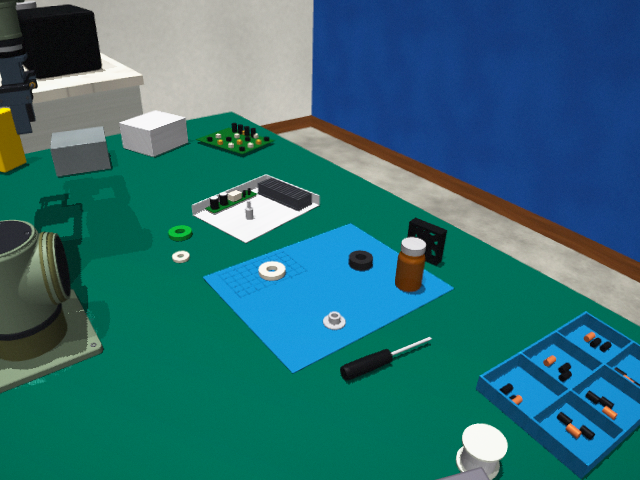

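Pad candidates in the top view are the white ring on the mat at (311,312), the small white ring at (218,384) and the green ring at (167,361). I choose (311,312): it is the larger non-green one and lies on the mat. The core is at (355,222) and the collar at (418,310). The post is at (187,265), the jar at (418,195) and the fan at (386,148).

```bash
cat > m.py <<'E'
from h import *
S={n:snapshot(n) for n in("top","side")}
seeds={"pad":((311,312),(272,270),9),"core":((355,222),(361,260),13),"collar":((418,310),(334,320),12)}
for k,(a,b,z) in seeds.items():
    for n,p in(("top",a),("side",b)):
        s=S[n]; hsv=cv2.cvtColor(s["frame"],cv2.COLOR_RGB2HSV)
        m=~((hsv[...,0]>95)&(hsv[...,0]<115)&(hsv[...,1]>110)&(hsv[...,2]>100))
        x,y=p; w=np.zeros_like(m); w[y-21:y+22,x-21:x+22]=1
        cs,_=cv2.findContours((m&w).astype(np.uint8),cv2.RETR_EXTERNAL,cv2.CHAIN_APPROX_NONE)
        c=max(cs,key=cv2.contourArea); M=cv2.moments(c); q=(M["m10"]/M["m00"],M["m01"]/M["m00"])
        e=cv2.fitEllipse(c)
        print(k,n,np.round(q,1),np.round(e[0],1),np.round(e[1],1),"world",np.round(ray(s,[q,e[0]],z),1).tolist(),len(c))
def crop(n,c,r,f):
    x,y=c; return cv2.resize(S[n]["frame"][y-r:y+r,x-r:x+r],None,fx=f,fy=f,interpolation=cv2.INTER_CUBIC)
E
python3 - <<'E'
from m import *
a=crop("top",(187,265),25,8);b=crop("side",(249,212),25,8)
c=crop("top",(311,312),25,4);d=crop("top",(218,384),25,4)
save("crop1.png",np.hstack([a[:,:],np.vstack([c,d])]));save("crop1b.png",np.hstack([b]))
# both
save("crops.png",cv2.resize(np.vstack([np.hstack([a,b])]),(800,400)))
E
```

```text
pad top [310.6 311.9] [310.6 311.9] [31.2 32.1] world [[464.7, -70.5, 9.0], [464.7, -70.5, 9.0]] 90
pad side [271.6 270.4] [271.6 270.4] [19.1 27. ] world [[463.7, -72.0, 9.0], [463.7, -72.0, 9.0]] 68
core top [354.6 221.3] [354.6 221.3] [25.3 25.7] world [[638.8, -151.8, 13.0], [638.8, -151.8, 13.0]] 72
core side [360.4 260.3] [360.4 260.3] [19.6 24.6] world [[637.0, -153.6, 13.0], [637.0, -153.6, 13.0]] 66
collar top [417.3 309.3] [417.3 309.3] [22.9 23.5] world [[471.8, -268.5, 12.0], [471.8, -268.5, 12.0]] 66
collar side [333.9 320.6] [333.9 320.6] [17.3 21.5] world [[467.8, -275.4, 12.0], [468.0, -275.2, 12.0]] 57
```

View pics/crop1.png

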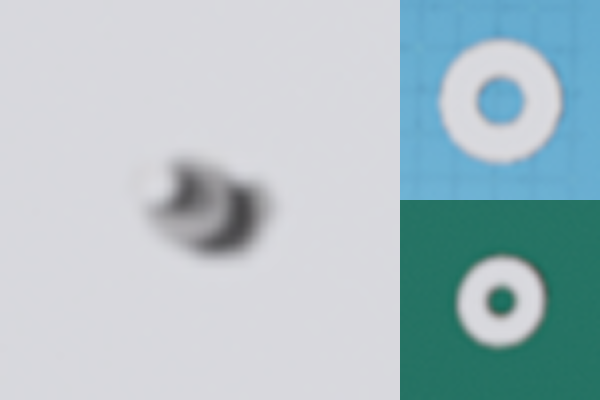

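View pics/crop1b.png

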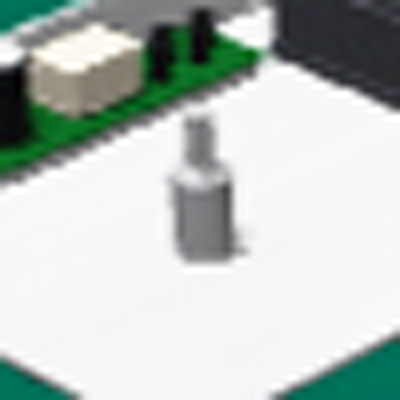

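The crops show the chosen pad is clearly the larger white ring. The post tip is at about top (181.4,262.6) and side (248.7,201.3), with its foot at about top (189.7,266.1).

Run:
```python
from m import *
T,D=S["top"],S["side"]
print("tip",ray(T,[(181.4,262.6)],52),ray(D,[(248.7,201.3)],52))
print("foot top",ray(T,[(189.7,266.1)],4))
print("collar z7,8",ray(T,[(417.3,309.3)],7.5),ray(D,[(333.9,320.6)],7.5))
# dark pixels of post in both
for n,(x,y) in(("top",(187,265)),("side",(249,212))):
    g=cv2.cvtColor(S[n]["frame"],cv2.COLOR_RGB2GRAY)[y-14:y+14,x-12:x+14]; print(n,y-14,x-12)
    for i,r in enumerate(g[4:24]): print(y-10+i,*["%3d"%v for v in r])
# chassis corners top (plate outline)
for P in [(490,100,52),(540,110,52)]: print(P,proj(T,[P]),proj(D,[P]))
```

```text
pad top [310.6 311.9] [310.6 311.9] [31.2 32.1] world [[464.7, -70.5, 9.0], [464.7, -70.5, 9.0]] 90
pad side [271.6 270.4] [271.6 270.4] [19.1 27. ] world [[463.7, -72.0, 9.0], [463.7, -72.0, 9.0]] 68
core top [354.6 221.3] [354.6 221.3] [25.3 25.7] world [[638.8, -151.8, 13.0], [638.8, -151.8, 13.0]] 72
core side [360.4 260.3] [360.4 260.3] [19.6 24.6] world [[637.0, -153.6, 13.0], [637.0, -153.6, 13.0]] 66
collar top [417.3 309.3] [417.3 309.3] [23.  23.6] world [[471.8, -268.5, 12.0], [471.8, -268.5, 12.0]] 66
collar side [333.9 320.6] [333.9 320.6] [17.3 21.5] world [[467.8, -275.4, 12.0], [468.0, -275.2, 12.0]] 57
tip [[547.16165646 162.74774014  52.        ]] [[543.53033166 155.64902507  52.        ]]
foot top [[548.76950338 161.8882469    4.        ]]
collar z7,8 [[ 472.15668458 -269.41958795    7.5       ]] [[ 471.37461916 -271.25500516    7.5       ]]
top 251 175
255 217 217 217 217 217 217 217 217 217 217 217 217 217 217 217 217 217 217 217 217 217 217 217 217 217 217
256 217 217 217 216 217 217 217 217 217 217 217 217 217 217 217 217 217 217 217 217 217 217 217 217 217 217
[... 3567 characters left out ...]
47 246 246
217 248 248 248 248 248 247 247 246 224 146 129 128 124 119 111  98 162 221 242 247 247 246 246 246 246 247
218 249 248 247 247 246 247 247 246 233 170 127 127 125 120 112 103 154 178 234 246 245 246 246 247 247 247
219 248 247 247 246 246 247 247 247 247 223 164 156 156 153 155 168 232 246 246 246 246 247 248 247 248 248
220 247 247 246 246 247 247 247 246 247 247 247 247 247 246 246 245 246 246 246 247 246 248 247 248 247 248
221 246 246 247 246 246 246 247 247 247 247 247 247 245 246 246 246 246 246 247 247 248 247 247 248 248 248
(490, 100, 52) [[214.28158854 294.74151112]] [[240.67915089 216.28356877]]
(540, 110, 52) [[210.39079224 266.90725442]] [[257.1369669  208.87189582]]
```

```bash
cat >> h.py <<'E'
from scipy.spatial.transform import Rotation as R
def go(x,y,z):
    s=read_state(); r=R.from_quat(s["ee_rot"]); d=r.inv().apply(np.array([x,y,z])-s["tcp_pos"])
    ty=r.apply([0,1,0]); print("t%.1f tcp"%s["clock"],np.round(s["tcp_pos"],1),"yaw(ty)deg %.1f"%np.degrees(np.arctan2(ty[1],ty[0])),"tiltz",np.round(r.apply([0,0,1]),3),"tool shift mm",np.round(d,1),"F",np.round(s["contact_force"],1),"M",np.round(s["moment"],2),"w",round(91*s["gripper_width"],1),"g",round(s["grasp_force"],1),"q6 %.2f"%s["qpos"][5])
E
python3 - <<'E'
from m import *
T,D=S["top"],S["side"]
print("foot side",ray(D,[(249.1,217.3)],4),"tip top",ray(T,[(181.4,262.6)],52))
for P in [(548,162,4),(548,162,30),(548,162,52)]: print(proj(T,[P]),proj(D,[P]))
print("jar cap",ray(T,[(422,194)],100))
go(464,-71.5,45)
E
```

```text
pad top [310.6 311.9] [310.6 311.9] [31.2 32.1] world [[464.7, -70.5, 9.0], [464.7, -70.5, 9.0]] 90
pad side [271.6 270.4] [271.6 270.4] [19.1 27. ] world [[463.7, -72.0, 9.0], [463.7, -72.0, 9.0]] 68
core top [354.6 221.3] [354.6 221.3] [25.3 25.7] world [[638.8, -151.8, 13.0], [638.8, -151.8, 13.0]] 72
core side [360.4 260.3] [360.4 260.3] [19.6 24.6] world [[637.0, -153.6, 13.0], [637.0, -153.6, 13.0]] 66
collar top [417.3 309.3] [417.3 309.3] [22.9 23.6] world [[471.9, -268.5, 12.0], [471.9, -268.5, 12.0]] 66
collar side [333.9 320.6] [333.9 320.6] [17.3 21.5] world [[467.8, -275.4, 12.0], [468.0, -275.2, 12.0]] 57
foot side [[545.93697695 162.34814852   4.        ]] tip top [[547.16165646 162.74774014  52.        ]]
[[189.61305794 266.49757016]] [[249.88905324 217.12934507]]
[[185.51492538 264.20153401]] [[249.39881341 207.86076718]]
[[181.84854031 262.14725879]] [[248.97974831 199.86333812]]
jar cap [[ 666.25632083 -264.2287322   100.        ]]
t0.4 tcp [142.1 557.1 210.8] yaw(ty)deg 75.7 tiltz [-0. -0. -1.] tool shift mm [-467.3 -529.5  165.8] F [0.3 0.4 0.1] M [-0.03 -0.01  0.02] w 91.1 g 0.0 q6 -0.02
```

Call:
{"fn": "arm_command", "kwargs": {"rows": [[-0.03,-0.033,0,0,0,0],[-0.03,-0.033,0,0,0,0],[-0.03,-0.033,0,0,0,0],[-0.03,-0.033,0,0,0,0],[-0.03,-0.033,0,0,0,0],[-0.03,-0.033,0,0,0,0],[-0.03,-0.033,0,0,0,0],[-0.03,-0.033,0,0,0,0],[-0.03,-0.033,0,0,0,0],[-0.03,-0.033,0,0,0,0]], "hand": 1, "newtons": 8}}

```text
clock: 1.4
tcp_pos: [351.8, 161.6, 211.2]
ee_rot: [0.124, 0.992, 0.0, 0.001]
contact_force: [0.6, -0.2, -0.6]
gripper_width: 0.999
grasp_force: 0.0
```

Call:
{"fn": "arm_command", "kwargs": {"rows": [[-0.0208,-0.0248,0.0208,0,0,0],[-0.0208,-0.0248,0.0208,0,0,0],[-0.0208,-0.0248,0.0208,0,0,0],[-0.0208,-0.0248,0.0208,0,0,0],[-0.0208,-0.0248,0.0208,0,0,0],[-0.0208,-0.0248,0.0208,0,0,0],[-0.0208,-0.0248,0.0208,0,0,0],[-0.0208,-0.0248,0.0208,0,0,0],[0,0,0,0,0,0],[0,0,0,0,0,0]]}}

```text
clock: 2.4
tcp_pos: [463.1, -70.4, 44.1]
ee_rot: [0.125, 0.992, 0.0, -0.001]
contact_force: [-1.1, 0.5, -0.6]
gripper_width: 1.002
grasp_force: 0.0
```

```bash
python3 -c "
from h import *
go(464,-71.5,24)"
```

```text
t2.4 tcp [463.1 -70.4  44.1] yaw(ty)deg 75.6 tiltz [-0.001  0.001 -1.   ] tool shift mm [-1.2 -0.9 20.1] F [-1.1  0.5 -0.6] M [ 0.01  0.02 -0.04] w 91.2 g 0.0 q6 -1.50
```

Call:
{"fn": "arm_command", "kwargs": {"rows": [[-0.001,-0.001,0.005,0,0,0],[0,0,0.005,0,0,0],[0,0,0.005,0,0,0],[0,0,0.005,0,0,0],[0,0,0,0,0,0],[0,0,0,0,0,0],[0,0,0,0,0,0],[0,0,0,0,0,0],[0,0,0,0,0,0],[0,0,0,0,0,0]]}}

```text
clock: 3.4
tcp_pos: [464.2, -71.4, 24.5]
ee_rot: [0.125, 0.992, 0.0, 0.0]
contact_force: [-0.1, -0.5, -0.1]
gripper_width: 1.0
grasp_force: 0.0
```

Call:
{"fn": "arm_command", "kwargs": {"rows": [[0,0,0,0,0,0],[0,0,0,0,0,0],[0,0,0,0,0,0],[0,0,0,0,0,0],[0,0,0,0,0,0],[0,0,0,0,0,0],[0,0,0,0,0,0],[0,0,0,0,0,0],[0,0,0,0,0,0],[0,0,0,0,0,0]], "hand": -1, "newtons": 8}}

```text
clock: 4.4
tcp_pos: [464.2, -71.3, 24.4]
ee_rot: [0.125, 0.992, 0.0, 0.0]
contact_force: [0.4, 0.1, 0.3]
gripper_width: 0.154
grasp_force: 0.0
```

Run:
```python
from h import *
s=snapshot("side");t=snapshot("top")
a=cv2.resize(s["frame"][190:340,180:380],(800,600))
b=cv2.resize(t["frame"][230:380,230:430],(800,600))
save("g1.png",cv2.resize(np.hstack([a,b]),(800,300)))
go(464,-71.5,24)
```

```text
t4.5 tcp [464.2 -71.3  24.4] yaw(ty)deg 75.7 tiltz [ 0.  0. -1.] tool shift mm [ 0.1 -0.2  0.4] F [-0.6  0.2  0.2] M [ 0.02 -0.03 -0.03] w 6.3 g 0.0 q6 -1.50
```

View pics/g1.png

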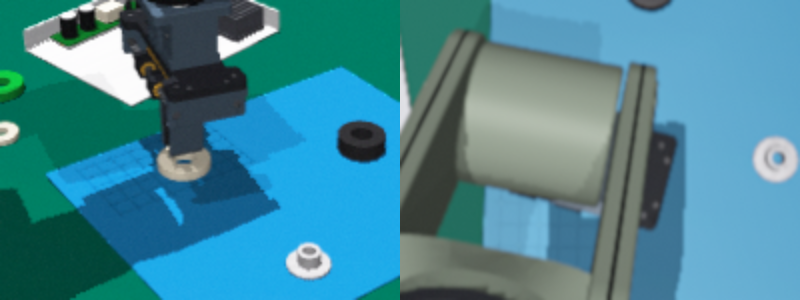

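The fingers closed above the pad: the tips are near side (272,267) and the ring lies untouched. I'll check the tip height against the calibration.

Run:
```python
from h import *
s=snapshot("side")
for z in (3,5.5,15,20,24): print(z,proj(s,[(464,-71,z)]))
save("g2.png",cv2.resize(s["frame"][235:295,232:312],(800,600),interpolation=cv2.INTER_CUBIC))
go(0,0,0)
```

```text
3 [[271.53635519 272.47852422]]
5.5 [[271.50479944 271.49531594]]
15 [[271.38449527 267.73590689]]
20 [[271.32092855 265.74240861]]
24 [[271.26995208 264.140178  ]]
t4.5 tcp [464.2 -71.3  24.4] yaw(ty)deg 75.7 tiltz [ 0.  0. -1.] tool shift mm [467.4 -45.7  24.4] F [-1.1 -0.1  0. ] M [ 0.    0.02 -0.  ] w 2.4 g 0.0 q6 -1.50
```

View pics/g2.png

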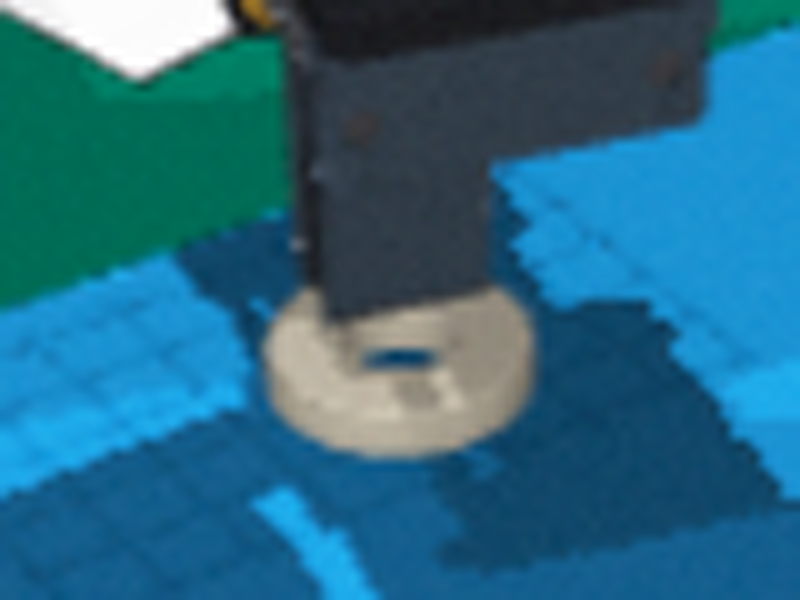

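Call:
{"fn": "arm_command", "kwargs": {"rows": [[0,0,0,0,0,0],[0,0,0,0,0,0],[0,0,0,0,0,0],[0,0,0,0,0,0],[0,0,0,0,0,0],[0,0,0,0,0,0],[0,0,0,0,0,0],[0,0,0.003,0,0,0],[0,0,0.003,0,0,0],[0,0,0.003,0,0,0]], "hand": 1}}

```text
clock: 5.55
tcp_pos: [464.1, -71.3, 15.1]
ee_rot: [0.125, 0.992, 0.0, -0.0]
contact_force: [-1.0, 0.6, 0.1]
gripper_width: 0.87
grasp_force: 0.0
```

Run:
```python
from h import *
s=snapshot("side");go(0,0,0)
save("g3.png",cv2.resize(s["frame"][215:305,212:332],(800,600),interpolation=cv2.INTER_CUBIC))
for y in(-71-46,-71+46):
  for z in(3,15,25): print(y,z,(proj(s,[(464+.255*(y+71),y,z)])-[212,215])*6.667)
```

```text
t5.6 tcp [463.7 -71.2  14.7] yaw(ty)deg 75.7 tiltz [-0.001  0.    -1.   ] tool shift mm [466.9 -45.6  15.2] F [ 0.8  1.1 -0.3] M [0.02 0.07 0.04] w 83.1 g 0.0 q6 -1.50
-117 3 [[445.83454727 467.36461633]]
-117 15 [[445.08364467 435.13193058]]
-117 25 [[444.45441386 407.94916629]]
-25 3 [[351.41390999 304.77308659]]
-25 15 [[350.18219134 273.77329816]]
-25 25 [[349.14964524 247.65873227]]
```

View pics/g3.png

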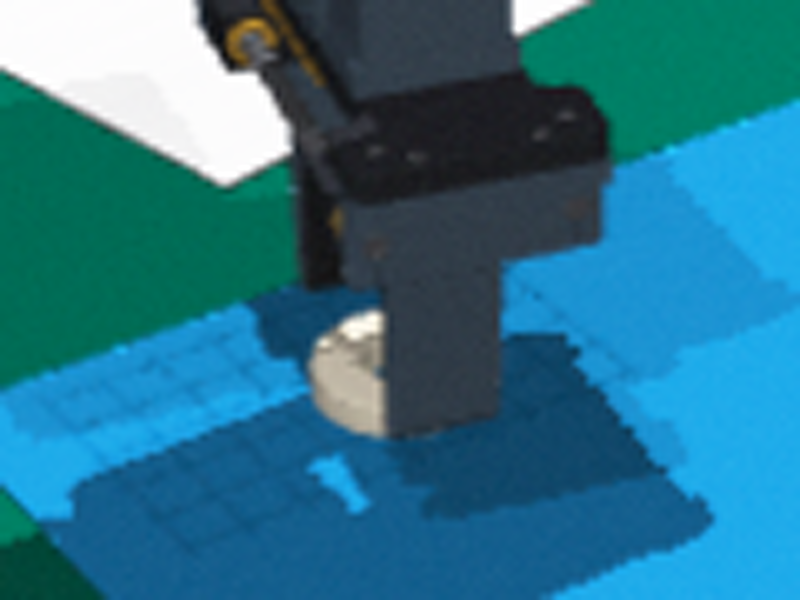

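The finger's lower edge is at about (445,425) in this crop, which puts the tip near z≈22. The tips therefore stand about 8 mm above the reported TCP, not 19 mm below it. I'll go down by feel.

Call:
{"fn": "arm_command", "kwargs": {"rows": [[0,0,0.0015,0,0,0],[0,0,0.0015,0,0,0],[0,0,0.0015,0,0,0],[0,0,0.0015,0,0,0],[0,0,0.0015,0,0,0],[0,0,0.0015,0,0,0],[0,0,0.0015,0,0,0],[0,0,0.0015,0,0,0],[0,0,0.0015,0,0,0],[0,0,0.0015,0,0,0]]}}

```text
clock: 6.6
tcp_pos: [464.2, -71.3, 0.3]
ee_rot: [0.125, 0.992, 0.0, -0.0]
contact_force: [0.1, 0.2, -0.7]
gripper_width: 1.001
grasp_force: 0.0
```

Call:
{"fn": "arm_command", "kwargs": {"rows": [[0,0,0.001,0,0,0],[0,0,0.001,0,0,0],[0,0,0.001,0,0,0],[0,0,0,0,0,0],[0,0,0,0,0,0],[0,0,0,0,0,0],[0,0,0,0,0,0],[0,0,0,0,0,0],[0,0,0,0,0,0],[0,0,0,0,0,0]], "hand": -1, "newtons": 8}}

```text
clock: 7.6
tcp_pos: [466.9, -72.0, 0.1]
ee_rot: [0.124, 0.992, -0.0, 0.003]
contact_force: [-2.0, -0.4, 20.8]
gripper_width: 0.625
grasp_force: 13.4
```

```bash
python3 -c "
from h import *
go(464,-71.5,0)"
```

```text
t7.6 tcp [ 4.669e+02 -7.200e+01  1.000e-01] yaw(ty)deg 75.7 tiltz [ 0.006 -0.001 -1.   ] tool shift mm [ 2.9 -0.2  0.1] F [-2.  -0.4 20.8] M [-0.15  0.43  0.06] w 56.9 g 13.4 q6 -1.50
```

Call:
{"fn": "arm_command", "kwargs": {"rows": [[0,0,-0.0025,0,0,0],[0,0,-0.002,0,0,0],[0,0,0,0,0,0.15],[0,0,0,0,0,0.15],[0,0,0,0,0,0.15],[0,0,0,0,0,0.15],[0,0,0,0,0,0.15],[0,0,0,0,0,0.15],[0,0,0,0,0,0.15],[0,0,0,0,0,0.15]], "hand": 1}}

```text
clock: 8.6
tcp_pos: [463.7, -71.2, 1.5]
ee_rot: [0.665, 0.747, -0.0, -0.001]
contact_force: [-0.5, 0.2, -0.0]
gripper_width: 1.003
grasp_force: 0.0
```

```bash
python3 -c "
from h import *
go(464,-71.5,2)"
```

```text
t8.6 tcp [463.7 -71.2   1.5] yaw(ty)deg 6.6 tiltz [-0.001  0.    -1.   ] tool shift mm [-0.3  0.2 -0.5] F [-0.5  0.2 -0. ] M [-0.07 -0.02 -0.02] w 91.3 g 0.0 q6 -0.29
```

Call:
{"fn": "arm_command", "kwargs": {"rows": [[0,0,0,0,0,0],[0,0,0,0,0,0],[0,0,0,0,0,0],[0,0,0,0,0,0],[0,0,0,0,0,0],[0,0,0,0,0,0],[0,0,0,0,0,0],[0,0,0,0,0,0],[0,0,-0.01,0,0,0],[0,0,-0.02,0,0,0]], "hand": -1, "newtons": 25}}

```text
clock: 9.6
tcp_pos: [463.1, -71.1, 31.7]
ee_rot: [0.663, 0.749, -0.001, -0.001]
contact_force: [-0.2, 0.0, 0.1]
gripper_width: 0.607
grasp_force: 25.0
```

```bash
python3 -c "
from h import *
go(547.2,162.4,85)"
```

```text
t9.6 tcp [463.1 -71.1  31.7] yaw(ty)deg 6.9 tiltz [-0.003  0.001 -1.   ] tool shift mm [221.7 111.6 -53.4] F [-0.2  0.   0.1] M [-0.14  0.07  0.  ] w 55.2 g 25.0 q6 -0.30
```

Call:
{"fn": "arm_command", "kwargs": {"rows": [[0.015,0.008,-0.02,0,0,0],[0.03,0.015,-0.02,0,0,0],[0.03,0.015,0,0,0,0],[0.03,0.015,0,0,0,0],[0.03,0.015,0,0,0,0],[0.03,0.015,0,0,0,0],[0.03,0.015,0,0,0,0],[0.02,0.003,0,0,0,0],[0.006,-0.005,0,0,0,0],[0,0,0,0,0,0]]}}

```text
clock: 10.6
tcp_pos: [531.5, 159.8, 72.1]
ee_rot: [0.662, 0.749, -0.001, -0.0]
contact_force: [0.0, -0.3, -0.1]
gripper_width: 0.609
grasp_force: 25.0
```

```bash
cat > look.py <<'E'
from h import *
import sys
cx,cy,w,h=map(int,sys.argv[2:6]) if len(sys.argv)>5 else (245,200,60,90)
s=snapshot("side");t=snapshot("top")
def c(f,x,y,r=40): return cv2.resize(f[y-r:y+r,x-r:x+r],(400,400),interpolation=cv2.INTER_CUBIC)
save(sys.argv[1],np.hstack([c(s["frame"],248,200),c(t["frame"],183,262)]))
go(547.2,162.4,2.5)
E
python3 look.py p1.png
```

```text
t10.7 tcp [532.1 158.7  72.2] yaw(ty)deg 6.9 tiltz [-0. -0. -1.] tool shift mm [ 1.9 15.4 69.7] F [-0.  -0.8 -0.9] M [-0.1   0.01 -0.01] w 55.1 g 25.0 q6 0.15
```

View pics/p1.png

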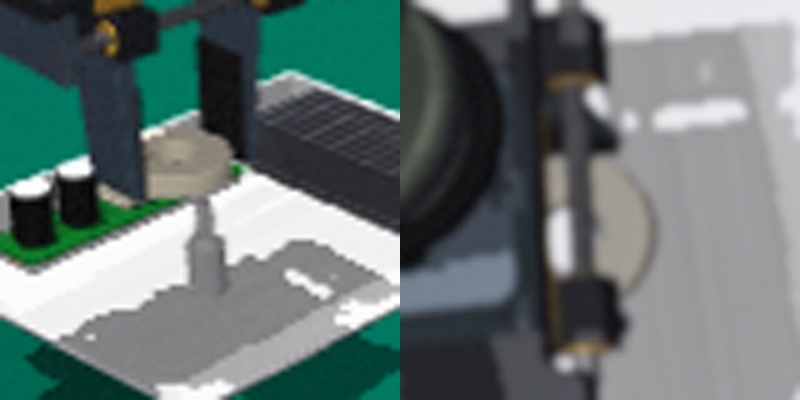

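The pad is held level left of and above the post, with the post tip at crop (205,198). I moved too little in tool y, so 15 mm remains. I'll compare the pad's image edges with where the TCP says it should be.

Run:
```python
from h import *
s=snapshot("side");t=snapshot("top")
a=np.linspace(0,2*np.pi,90)
for n,q,o in(("side",s,(208,160)),("top",t,(143,222))):
    P=np.vstack([np.c_[532.1+28*np.cos(a),158.7+28*np.sin(a),0*a+z] for z in(73.7,85.7)])
    p=(proj(q,P)-o+.5)*5; print(n,"expected crop x",p.min(0).round(),p.max(0).round())
    hsv=cv2.cvtColor(q["frame"],cv2.COLOR_RGB2HSV).astype(int); rgb=q["frame"].astype(int)
    m=((rgb[...,0]-rgb[...,2])>12)&(rgb[...,0]>100)&(hsv[...,1]<90)
    w=np.zeros_like(m); w[o[1]:o[1]+80,o[0]:o[0]+80]=1
    k,l,st,ct=cv2.connectedComponentsWithStats((m&w).astype(np.uint8)); i=1+st[1:,4].argmax()
    x,y,ww,hh,A=st[i]; print("found",(x-o[0])*5,(y-o[1])*5,(x+ww-o[0])*5,(y+hh-o[1])*5,A)
```

```text
side expected crop x [120. 125.] [238. 198.]
found 145 130 235 200 203
top expected crop x [ 91. 152.] [264. 317.]
found 195 170 250 275 97
```

Call:
{"fn": "arm_command", "kwargs": {"rows": [[0.001,0.008,0,0,0,0],[0.001,0.0075,0,0,0,0],[0,0,0,0,0,0],[0,0,0.007,0,0,0],[0,0,0.007,0,0,0],[0,0,0.007,0,0,0],[0,0,0.005,0,0,0],[0,0,0.005,0,0,0],[0,0,0.005,0,0,0],[0,0,0,0,0,0]]}}

```text
clock: 11.8
tcp_pos: [547.4, 163.4, 35.2]
ee_rot: [0.663, 0.749, -0.001, -0.0]
contact_force: [-0.1, -0.3, -0.6]
gripper_width: 0.609
grasp_force: 25.0
```

```bash
python3 -c "
from h import *
go(547.3,162.3,2.5)"
```

```text
t11.8 tcp [547.4 163.4  35.2] yaw(ty)deg 6.9 tiltz [-0.001 -0.    -1.   ] tool shift mm [-1.  -0.2 32.7] F [-0.1 -0.3 -0.6] M [-0.08  0.01  0.04] w 55.5 g 25.0 q6 0.15
```

Call:
{"fn": "arm_command", "kwargs": {"rows": [[-0.001,0,0.001,0,0,0],[0,0,0.001,0,0,0],[0,0,0.001,0,0,0],[0,0,0.001,0,0,0],[0,0,0.001,0,0,0],[0,0,0.001,0,0,0],[0,0,0.001,0,0,0],[0,0,0.001,0,0,0],[0,0,0.001,0,0,0],[0,0,0.001,0,0,0]]}}

```text
clock: 12.8
tcp_pos: [548.0, 162.5, 25.8]
ee_rot: [0.663, 0.749, 0.0, -0.0]
contact_force: [0.5, -0.0, -0.2]
gripper_width: 0.606
grasp_force: 25.0
```

```bash
python3 -c "
from h import *
go(547.3,162.3,2.5)"
```

```text
t12.8 tcp [548.  162.5  25.8] yaw(ty)deg 6.9 tiltz [-0.  0. -1.] tool shift mm [-0.1 -0.8 23.3] F [ 0.5 -0.  -0.2] M [-0.09  0.07 -0.04] w 55.1 g 25.0 q6 0.15
```

Call:
{"fn": "arm_command", "kwargs": {"rows": [[0,0,0.002,0,0,0],[0,0,0.002,0,0,0],[0,0,0.002,0,0,0],[0,0,0.002,0,0,0],[0,0,0.002,0,0,0],[0,0,0.002,0,0,0],[0,0,0.002,0,0,0],[0,0,0.002,0,0,0],[0,0,0.002,0,0,0],[0,0,0.002,0,0,0]]}}

```text
clock: 13.8
tcp_pos: [548.1, 162.5, 5.8]
ee_rot: [0.663, 0.749, 0.0, -0.0]
contact_force: [0.4, -0.0, 0.4]
gripper_width: 0.608
grasp_force: 25.0
```

```bash
python3 -c "
from h import *
go(547.3,162.3,2.5)"
```

```text
t13.8 tcp [548.1 162.5   5.8] yaw(ty)deg 6.9 tiltz [ 0.  0. -1.] tool shift mm [-0.1 -0.8  3.3] F [ 0.4 -0.   0.4] M [-0.11  0.07 -0.  ] w 55.3 g 25.0 q6 0.15
```

Call:
{"fn": "arm_command", "kwargs": {"rows": [[0,0,0.0005,0,0,0],[0,0,0.0005,0,0,0],[0,0,0.0005,0,0,0],[0,0,0.0005,0,0,0],[0,0,0.0005,0,0,0],[0,0,0.0005,0,0,0],[0,0,0.0005,0,0,0],[0,0,0,0,0,0],[0,0,0,0,0,0],[0,0,0,0,0,0]]}}

```text
clock: 14.8
tcp_pos: [548.1, 162.5, 2.8]
ee_rot: [0.663, 0.749, 0.0, 0.0]
contact_force: [-1.8, -0.5, 5.5]
gripper_width: 0.605
grasp_force: 25.0
```

Call:
{"fn": "arm_command", "kwargs": {"rows": [[0,0,0,0,0,0],[0,0,0,0,0,0],[0,0,0,0,0,0],[0,0,0,0,0,0],[0,0,-0.005,0,0,0],[0,0,-0.01,0,0,0],[0,0,-0.02,0,0,0],[0,0,-0.03,0,0,0],[0,0,-0.03,0,0,0],[0,0,0,0,0,0]], "hand": 1}}

```text
clock: 15.8
tcp_pos: [551.2, 163.4, 102.6]
ee_rot: [0.663, 0.749, 0.004, 0.003]
contact_force: [0.0, 0.2, 0.4]
gripper_width: 0.998
grasp_force: 0.0
```

```bash
python3 -c "
from h import *
go(637.9,-152.7,60)"
```

```text
t15.8 tcp [551.2 163.4 102.6] yaw(ty)deg 6.9 tiltz [ 0.01   0.003 -1.   ] tool shift mm [-324.3   47.5   42.6] F [0.  0.2 0.4] M [-0.16  0.04  0.04] w 90.8 g 0.0 q6 0.15
```

Call:
{"fn": "arm_command", "kwargs": {"rows": [[-0.03,0.005,0,0,0,0],[-0.04,0.006,0,0,0,0],[-0.04,0.006,0,0,0,0],[-0.04,0.006,0,0,0,0],[-0.04,0.006,0,0,0,0],[-0.04,0.006,0,0,0,0],[-0.04,0.006,0,0,0,0],[-0.03,0.004,0,0,0,0],[-0.021,0.003,0,0,0,-0.1],[0,0,0.01,0,0,-0.15]]}}

```text
clock: 16.8
tcp_pos: [635.9, -153.7, 88.2]
ee_rot: [0.564, 0.826, 0.0, 0.002]
contact_force: [0.3, 1.2, 0.3]
gripper_width: 1.005
grasp_force: 0.0
```

Call:
{"fn": "arm_command", "kwargs": {"rows": [[0,0,0.01,0,0,-0.15],[0,0,0.01,0,0,-0.15],[0,0,0.01,0,0,-0.15],[0,0,0.005,0,0,-0.05],[0,0,0.005,0,0,0],[0,0,0,0,0,0],[0,0,0,0,0,0],[0,0,0,0,0,0],[0,0,0,0,0,0],[0,0,0,0,0,0]]}}

```text
clock: 17.8
tcp_pos: [634.6, -150.4, 47.7]
ee_rot: [0.343, 0.939, 0.0, 0.0]
contact_force: [-0.6, -0.4, -0.0]
gripper_width: 1.0
grasp_force: 0.0
```

```bash
python3 -c "
from h import *
go(637.9,-152.7,4)"
```

```text
t17.8 tcp [ 634.6 -150.4   47.7] yaw(ty)deg 49.9 tiltz [ 0. -0. -1.] tool shift mm [-4.   0.3 43.7] F [-0.6 -0.4 -0. ] M [-0.01 -0.   -0.01] w 91.0 g 0.0 q6 -1.12
```

Call:
{"fn": "arm_command", "kwargs": {"rows": [[-0.004,0,0.005,0,0,0],[0,0,0.01,0,0,0],[0,0,0.01,0,0,0],[0,0,0.008,0,0,0],[0,0,0.006,0,0,0],[0,0,0.003,0,0,0],[0,0,0.0015,0,0,0],[0,0,0,0,0,0],[0,0,0,0,0,0],[0,0,0,0,0,0]]}}

```text
clock: 18.8
tcp_pos: [637.8, -153.0, 4.4]
ee_rot: [0.343, 0.939, 0.0, 0.0]
contact_force: [-0.1, -0.2, -0.7]
gripper_width: 1.0
grasp_force: 0.0
```

Call:
{"fn": "arm_command", "kwargs": {"rows": [[0,0,0,0,0,0],[0,0,0,0,0,0],[0,0,0,0,0,0],[0,0,0,0,0,0],[0,0,0,0,0,0],[0,0,0,0,0,0],[0,0,0,0,0,0],[0,0,0,0,0,0],[0,0,0,0,0,0],[0,0,0,0,0,0]], "hand": -1, "newtons": 8}}

```text
clock: 19.8
tcp_pos: [637.5, -152.9, 3.9]
ee_rot: [0.343, 0.939, 0.0, 0.0]
contact_force: [0.6, 1.1, 0.2]
gripper_width: 0.564
grasp_force: 8.0
```

Width is 51.3 mm, so the core is between the fingers. I'll open, turn and squeeze again.

Call:
{"fn": "arm_command", "kwargs": {"rows": [[0,0,0,0,0,0],[0,0,0,0,0,0.1],[0,0,0,0,0,0.15],[0,0,0,0,0,0.15],[0,0,0,0,0,0.15],[0,0,0,0,0,0.15],[0,0,0,0,0,0.15],[0,0,0,0,0,0.15],[0,0,0,0,0,0.15],[0,0,0,0,0,0.15]], "hand": 1}}

```text
clock: 20.8
tcp_pos: [637.4, -153.0, 3.9]
ee_rot: [0.843, 0.538, -0.0, -0.0]
contact_force: [-0.5, 1.1, 0.1]
gripper_width: 0.997
grasp_force: 0.0
```

Call:
{"fn": "arm_command", "kwargs": {"rows": [[0,0,0,0,0,0],[0,0,0,0,0,0],[0,0,0,0,0,0],[0,0,0,0,0,0],[0,0,0,0,0,0],[0,0,0,0,0,0],[0,0,0,0,0,0],[0,0,0,0,0,0],[0,0,-0.005,0,0,0],[0,0,-0.015,0,0,0]], "hand": -1, "newtons": 30}}

```text
clock: 21.8
tcp_pos: [636.0, -152.5, 22.8]
ee_rot: [0.841, 0.54, -0.001, -0.002]
contact_force: [-0.8, -0.7, -1.9]
gripper_width: 0.556
grasp_force: 30.0
```

```bash
python3 -c "
from h import *
go(548.0,162.5,80)"
```

```text
t21.8 tcp [ 636.  -152.5   22.8] yaw(ty)deg -24.6 tiltz [-0.004  0.001 -1.   ] tool shift mm [ 249.9 -211.3  -56.4] F [-0.8 -0.7 -1.9] M [-0.11  0.11  0.01] w 50.6 g 30.0 q6 0.18
```

Call:
{"fn": "arm_command", "kwargs": {"rows": [[0.01,-0.008,-0.016,0,0,0],[0.024,-0.02,-0.016,0,0,0],[0.03,-0.026,-0.015,0,0,0],[0.03,-0.026,0,0,0,0],[0.03,-0.026,0,0,0,0],[0.03,-0.026,0,0,0,0],[0.03,-0.026,0,0,0,0],[0.03,-0.026,0,0,0,0],[0.024,-0.019,0,0,0,0],[0.012,-0.008,0,0,0,0]]}}

```text
clock: 22.8
tcp_pos: [548.6, 165.3, 72.6]
ee_rot: [0.841, 0.542, 0.001, -0.0]
contact_force: [0.2, -0.3, -0.6]
gripper_width: 0.555
grasp_force: 30.0
```

```bash
python3 -c "
from h import *
go(547.9,162.4,17)"
```

```text
t22.8 tcp [548.6 165.3  72.6] yaw(ty)deg -24.4 tiltz [ 0.001  0.001 -1.   ] tool shift mm [-3.   0.6 55.6] F [ 0.2 -0.3 -0.6] M [-0.08  0.08  0.01] w 50.5 g 30.0 q6 0.70
```

Call:
{"fn": "arm_command", "kwargs": {"rows": [[0,0,0,0,0,0],[0,0,0,0,0,0],[0,0,0.002,0,0,0],[0,0,0.005,0,0,0],[0,0,0.006,0,0,0],[0,0,0.006,0,0,0],[0,0,0.006,0,0,0],[0,0,0.005,0,0,0],[0,0,0.002,0,0,0],[0,0,0,0,0,0]]}}

```text
clock: 23.8
tcp_pos: [549.4, 162.2, 38.5]
ee_rot: [0.841, 0.54, -0.0, -0.0]
contact_force: [1.4, -0.4, -2.0]
gripper_width: 0.556
grasp_force: 30.0
```

```bash
python3 -c "
from h import *
go(547.9,162.4,17)"
```

```text
t23.8 tcp [549.4 162.2  38.5] yaw(ty)deg -24.6 tiltz [-0.001 -0.    -1.   ] tool shift mm [-0.4 -1.4 21.5] F [ 1.4 -0.4 -2. ] M [-0.1   0.09 -0.  ] w 50.6 g 30.0 q6 0.70
```

Call:
{"fn": "arm_command", "kwargs": {"rows": [[-0.0004,-0.0014,0,0,0,0],[0,0,0.001,0,0,0],[0,0,0.0015,0,0,0],[0,0,0.0015,0,0,0],[0,0,0.0015,0,0,0],[0,0,0.0015,0,0,0],[0,0,0.0015,0,0,0],[0,0,0.0015,0,0,0],[0,0,0.001,0,0,0],[0,0,0,0,0,0]]}}

```text
clock: 24.8
tcp_pos: [548.1, 162.4, 27.8]
ee_rot: [0.841, 0.54, -0.0, -0.0]
contact_force: [0.2, -0.1, -1.2]
gripper_width: 0.562
grasp_force: 30.0
```

```bash
python3 -c "
from h import *
go(547.9,162.4,17)"
```

```text
t24.8 tcp [548.1 162.4  27.8] yaw(ty)deg -24.6 tiltz [-0. -0. -1.] tool shift mm [-0.1 -0.2 10.8] F [ 0.2 -0.1 -1.2] M [-0.06  0.13  0.01] w 51.1 g 30.0 q6 0.70
```

Call:
{"fn": "arm_command", "kwargs": {"rows": [[0,0,0.0015,0,0,0],[0,0,0.0015,0,0,0],[0,0,0.0015,0,0,0],[0,0,0.0015,0,0,0],[0,0,0.0015,0,0,0],[0,0,0.001,0,0,0],[0,0,0.0005,0,0,0],[0,0,0.0005,0,0,0],[0,0,0.0005,0,0,0],[0,0,0,0,0,0]]}}

```text
clock: 25.8
tcp_pos: [548.2, 162.4, 17.9]
ee_rot: [0.841, 0.54, 0.0, -0.0]
contact_force: [-0.5, -0.1, -1.2]
gripper_width: 0.558
grasp_force: 30.0
```

Call:
{"fn": "arm_command", "kwargs": {"rows": [[0,0,0.0003,0,0,0],[0,0,0.0003,0,0,0],[0,0,0.0003,0,0,0],[0,0,0.0003,0,0,0],[0,0,0,0,0,0],[0,0,0,0,0,0],[0,0,0,0,0,0],[0,0,0,0,0,0],[0,0,0,0,0,0],[0,0,0,0,0,0]]}}

```text
clock: 26.8
tcp_pos: [548.2, 162.4, 16.9]
ee_rot: [0.841, 0.54, 0.0, -0.0]
contact_force: [-0.5, -0.2, 1.9]
gripper_width: 0.557
grasp_force: 30.0
```

Call:
{"fn": "arm_command", "kwargs": {"rows": [[0,0,0,0,0,0],[0,0,0,0,0,0],[0,0,0,0,0,0],[0,0,0,0,0,0],[0,0,-0.004,0,0,0],[0,0,-0.01,0,0,0],[0,0,-0.02,0,0,0],[0,0,-0.02,0,0,0],[0,0,-0.016,0,0,0],[0,0,0,0,0,0]], "hand": 1}}

```text
clock: 27.8
tcp_pos: [550.1, 163.0, 89.9]
ee_rot: [0.841, 0.54, 0.003, 0.001]
contact_force: [-0.1, 0.2, 0.1]
gripper_width: 0.996
grasp_force: 0.0
```

Run:
```python
from h import *
go(471.8,-270.3,50)
s=snapshot("side")
```

```text
t27.8 tcp [550.1 163.   89.9] yaw(ty)deg -24.6 tiltz [ 0.006  0.002 -1.   ] tool shift mm [-426.7  108.8   38.6] F [-0.1  0.2  0.1] M [-0.09  0.   -0.01] w 90.6 g 0.0 q6 0.70
```

Call:
{"fn": "arm_command", "kwargs": {"rows": [[-0.03,0.008,0,0,0,0],[-0.046,0.012,0,0,0,0],[-0.046,0.012,0,0,0,0],[-0.046,0.012,0,0,0,0],[-0.046,0.012,0,0,0,0],[-0.046,0.012,0,0,0,0],[-0.046,0.012,0,0,0,0],[-0.046,0.012,0,0,0,0],[-0.045,0.012,0,0,0,0],[-0.028,0.007,0.005,0,0,0]]}}

```text
clock: 28.85
tcp_pos: [471.6, -273.3, 81.4]
ee_rot: [0.842, 0.54, -0.0, 0.0]
contact_force: [0.4, 0.1, 0.3]
gripper_width: 1.0
grasp_force: 0.0
```

Call:
{"fn": "arm_command", "kwargs": {"rows": [[0,0,0.01,0,0,0],[0,0,0.012,0,0,0],[0,0,0.012,0,0,0],[0,0,0.01,0,0,0],[0,0,0.006,0,0,0],[0,0,0,0,0,0],[0,0,0,0,0,0],[0,0,0,0,0,0],[0,0,0,0,0,0],[0,0,0,0,0,0]]}}

```text
clock: 29.85
tcp_pos: [472.6, -270.4, 32.1]
ee_rot: [0.841, 0.54, 0.0, 0.0]
contact_force: [0.1, -0.3, -0.4]
gripper_width: 1.002
grasp_force: 0.0
```

Run:
```python
from h import *
go(471.8,-270.3,6)
```

```text
t29.9 tcp [ 472.6 -270.4   32.1] yaw(ty)deg -24.6 tiltz [ 0.001 -0.    -1.   ] tool shift mm [-0.2 -0.8 26.1] F [ 0.1 -0.3 -0.4] M [-0.12  0.1  -0.01] w 91.2 g 0.0 q6 -0.11
```

Call:
{"fn": "arm_command", "kwargs": {"rows": [[0,-0.0008,0.006,0,0,0],[0,0,0.008,0,0,0],[0,0,0.006,0,0,0],[0,0,0.004,0,0,0],[0,0,0.0015,0,0,0],[0,0,0,0,0,0],[0,0,0,0,0,0],[0,0,0,0,0,0],[0,0,0,0,0,0],[0,0,0,0,0,0]], "hand": 0}}

```text
clock: 30.85
tcp_pos: [471.7, -270.0, 6.4]
ee_rot: [0.841, 0.54, 0.0, 0.0]
contact_force: [0.1, -0.1, -0.3]
gripper_width: 0.5
grasp_force: 0.0
```

Call:
{"fn": "arm_command", "kwargs": {"rows": [[0,0,0,0,0,0],[0,0,0,0,0,0],[0,0,0,0,0,0],[0,0,0,0,0,0],[0,0,0,0,0,0],[0,0,0,0,0,0],[0,0,0,0,0,0],[0,0,0,0,0,0],[0,0,0,0,0,0],[0,0,0,0,0,0]], "hand": -1, "newtons": 8}}

```text
clock: 31.85
tcp_pos: [471.7, -270.0, 6.2]
ee_rot: [0.841, 0.54, 0.0, 0.0]
contact_force: [1.3, 0.6, 0.8]
gripper_width: 0.232
grasp_force: 8.0
```

Call:
{"fn": "arm_command", "kwargs": {"rows": [[0,0,0,0,0,0],[0,0,0,0,0,-0.1],[0,0,0,0,0,-0.15],[0,0,0,0,0,-0.15],[0,0,0,0,0,-0.15],[0,0,0,0,0,-0.15],[0,0,0,0,0,-0.15],[0,0,0,0,0,-0.15],[0,0,0,0,0,-0.15],[0,0,0,0,0,-0.15]], "hand": 0}}

```text
clock: 32.85
tcp_pos: [471.4, -269.8, 6.1]
ee_rot: [0.34, 0.94, 0.0, -0.0]
contact_force: [-0.7, -0.8, -0.1]
gripper_width: 0.5
grasp_force: 0.0
```

Call:
{"fn": "arm_command", "kwargs": {"rows": [[0,0,0,0,0,0],[0,0,0,0,0,0],[0,0,0,0,0,0],[0,0,0,0,0,0],[0,0,0,0,0,0],[0,0,0,0,0,0],[0,0,0,0,0,0],[0,0,0,0,0,0],[0,0,-0.01,0,0,0],[0,0,-0.02,0,0,0]], "hand": -1, "newtons": 25}}

```text
clock: 33.85
tcp_pos: [470.6, -269.3, 35.7]
ee_rot: [0.343, 0.939, 0.0, -0.002]
contact_force: [-0.5, 0.3, -0.7]
gripper_width: 0.234
grasp_force: 25.0
```

Run:
```python
from h import *
go(548.0,162.4,80)
s=snapshot("top");t=snapshot("side")
c=lambda f,x,y:cv2.resize(f[y-25:y+25,x-25:x+25],(400,400),interpolation=cv2.INTER_CUBIC)
save("stack.png",np.hstack([c(t["frame"],249,210),c(s["frame"],186,264)]))
```

```text
t33.9 tcp [ 470.6 -269.3   35.7] yaw(ty)deg 49.9 tiltz [-0.003  0.002 -1.   ] tool shift mm [219.  380.1 -43.7] F [-0.5  0.3 -0.7] M [-0.04  0.02  0.  ] w 21.3 g 25.0 q6 -1.41
```

View pics/stack.png

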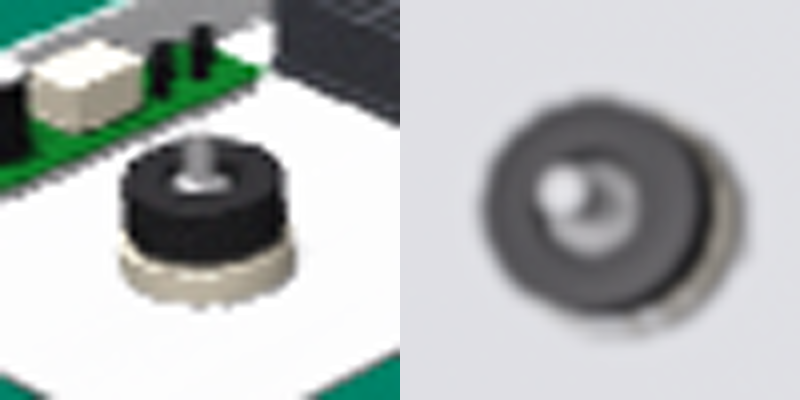

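The core and pad sit flat and centred on the post, with the stud tip at crop (565,190). Now I'll carry the collar over.

Call:
{"fn": "arm_command", "kwargs": {"rows": [[0.01,0.0172,-0.015,0,0,0],[0.023,0.04,-0.015,0,0,0],[0.024,0.041,-0.01,0,0,0],[0.024,0.041,0,0,0,0],[0.024,0.041,0,0,0,0],[0.024,0.041,0,0,0,0],[0.024,0.041,0,0,0,0],[0.024,0.041,0,0,0,0],[0.023,0.041,0,0,0,0],[0.02,0.036,0,0,0,0]]}}

```text
clock: 34.95
tcp_pos: [548.2, 165.0, 76.0]
ee_rot: [0.342, 0.94, 0.0, 0.0]
contact_force: [0.4, -0.8, -0.4]
gripper_width: 0.233
grasp_force: 25.0
```

Call:
{"fn": "arm_command", "kwargs": {"rows": [[0,0,0,0,0,0],[0,0,0,0,0,0],[0,0,0,0,0,0],[0,0,0,0,0,0],[0,0,0,0,0,0],[0,0,0,0,0,0],[0,0,0,0,0,0],[0,0,0,0,0,0],[0,0,0,0,0,0],[0,0,0,0,0,0]]}}

```text
clock: 35.95
tcp_pos: [548.2, 162.6, 76.3]
ee_rot: [0.343, 0.939, 0.0, -0.0]
contact_force: [-1.3, 0.1, -0.2]
gripper_width: 0.228
grasp_force: 25.0
```

Run:
```python
from h import *
go(547.9,162.6,58)
```

```text
t36.0 tcp [548.2 162.6  76.3] yaw(ty)deg 49.9 tiltz [ 0.  0. -1.] tool shift mm [ 0.2 -0.2 18.3] F [-1.3  0.1 -0.2] M [-0.03  0.01  0.06] w 20.8 g 25.0 q6 -0.60
```

Call:
{"fn": "arm_command", "kwargs": {"rows": [[0,0,0.005,0,0,0],[0,0,0.006,0,0,0],[0,0,0.005,0,0,0],[0,0,0.002,0,0,0],[0,0,0.001,0,0,0],[0,0,0.001,0,0,0],[0,0,0.001,0,0,0],[0,0,0.001,0,0,0],[0,0,0.001,0,0,0],[0,0,0.0005,0,0,0]]}}

```text
clock: 36.95
tcp_pos: [548.2, 162.6, 52.7]
ee_rot: [0.343, 0.939, 0.0, -0.0]
contact_force: [-0.7, -0.2, -1.6]
gripper_width: 0.231
grasp_force: 25.0
```

Run:
```python
from h import *
go(547.9,162.6,39)
```

```text
t37.0 tcp [548.2 162.6  52.7] yaw(ty)deg 49.9 tiltz [-0.  0. -1.] tool shift mm [ 0.2 -0.2 13.7] F [-0.7 -0.2 -1.6] M [-0.02  0.03 -0.06] w 21.0 g 25.0 q6 -0.60
```

Call:
{"fn": "arm_command", "kwargs": {"rows": [[0,0,0.001,0,0,0],[0,0,0.001,0,0,0],[0,0,0.001,0,0,0],[0,0,0.001,0,0,0],[0,0,0.0013,0,0,0],[0,0,0.0013,0,0,0],[0,0,0.0013,0,0,0],[0,0,0.0013,0,0,0],[0,0,0.0013,0,0,0],[0,0,0.001,0,0,0]]}}

```text
clock: 37.95
tcp_pos: [548.1, 162.6, 41.1]
ee_rot: [0.343, 0.939, 0.0, -0.0]
contact_force: [0.2, -0.5, -0.7]
gripper_width: 0.228
grasp_force: 25.0
```

Call:
{"fn": "arm_command", "kwargs": {"rows": [[0,0,0.0005,0,0,0],[0,0,0.0004,0,0,0],[0,0,0.0004,0,0,0],[0,0,0.0004,0,0,0],[0,0,0.0003,0,0,0],[0,0,0,0,0,0],[0,0,0,0,0,0],[0,0,0,0,0,0],[0,0,0,0,0,0],[0,0,0,0,0,0]]}}

```text
clock: 38.95
tcp_pos: [548.2, 162.6, 39.3]
ee_rot: [0.343, 0.939, 0.0, 0.0]
contact_force: [-0.1, 0.1, -0.2]
gripper_width: 0.233
grasp_force: 25.0
```

Call:
{"fn": "arm_command", "kwargs": {"rows": [[0,0,0.0003,0,0,0],[0,0,0.0003,0,0,0],[0,0,0.0002,0,0,0],[0,0,0,0,0,0],[0,0,0,0,0,0],[0,0,0,0,0,0],[0,0,0,0,0,0],[0,0,0,0,0,0],[0,0,0,0,0,0],[0,0,0,0,0,0]]}}

```text
clock: 39.95
tcp_pos: [548.3, 162.7, 39.1]
ee_rot: [0.343, 0.939, 0.0, 0.0]
contact_force: [-2.0, -0.2, 5.8]
gripper_width: 0.229
grasp_force: 25.0
```

Call:
{"fn": "arm_command", "kwargs": {"rows": [[0,0,0,0,0,0],[0,0,0,0,0,0],[0,0,0,0,0,0],[0,0,0,0,0,0],[0,0,0,0,0,0],[0,0,-0.005,0,0,0],[0,0,-0.015,0,0,0],[0,0,-0.03,0,0,0],[0,0,-0.03,0,0,0],[0,0,-0.03,0,0,0]], "hand": 0.2}}

```text
clock: 40.95
tcp_pos: [548.1, 162.6, 149.9]
ee_rot: [0.343, 0.939, 0.0, 0.0]
contact_force: [0.1, 0.6, 0.1]
gripper_width: 0.602
grasp_force: 0.0
```

Call:
{"fn": "arm_command", "kwargs": {"rows": [[0,-0.03,-0.02,0,0,0],[0,-0.03,0,0,0,0],[0,-0.03,0,0,0,0],[0,-0.03,0,0,0,0],[0,0,0,0,0,0],[0,0,0,0,0,0],[0,0,0,0,0,0],[0,0,0,0,0,0],[0,0,0,0,0,0],[0,0,0,0,0,0]]}}

```text
clock: 41.95
tcp_pos: [471.2, 71.2, 168.3]
ee_rot: [0.342, 0.94, 0.0, -0.0]
contact_force: [-0.0, -0.7, 0.6]
gripper_width: 0.598
grasp_force: 0.0
```

Run:
```python
from h import *
go(0,0,0)
s=snapshot("top");t=snapshot("side")
c=lambda f,x,y:cv2.resize(f[y-25:y+25,x-25:x+25],(400,400),interpolation=cv2.INTER_CUBIC)
save("end.png",np.hstack([c(t["frame"],249,210),c(s["frame"],186,264)]))
```

```text
t42.0 tcp [471.2  71.2 168.3] yaw(ty)deg 49.9 tiltz [-0.  0. -1.] tool shift mm [ 314.8 -357.7  168.4] F [-0.  -0.7  0.6] M [-0.05 -0.01 -0.  ] w 54.4 g 0.0 q6 -0.75
```

View pics/end.png

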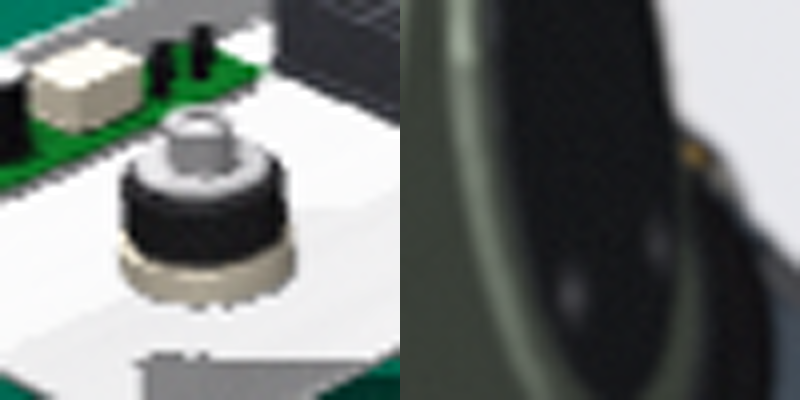

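The side view (left half, stack around crop (205,215)) shows pad, core and collar stacked flat, flange down, with the gripper clear. The arm blocks the top view.

```bash
python3 -c "
from cell import *
print(sign_off())"
```

```text
the job is handed in; nothing more can be done
None
```

The pad, core and collar are stacked on the post, flat with the flange down, and I handed the job in at about 42 s of the 67 s limit. The last side view and the contact forces agree they are seated, but sign-off returned no verdict. I kept clear of the jar, screwdriver and fan but did not re-check their positions at the end.

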